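# Shut and latch the sample carrier

## Task

Slide the white tube rack all the way into the steel carrier, against its end wall, swing the gate shut by lifting its drop bar over the keeper, and let the bar drop to the bottom of the keeper's notch so that it holds the gate shut. Do not force the bar against the keeper (never more than about 25 N), keep the rack upright and leave the other things on the bench where they are.

Things in the scene. Friction and masses are not known exactly. Their poses are not given: they have to be found in the camera images.
- carrier: steel carrier for one tube rack: an open tray fixed on the bench. Origin on the bench in the middle of its open front (the sill); x points inwards along the tray, y to its left, z up. Floor 4 mm thick, lane 120 mm wide, walls 60 mm tall, end wall's inner face at x = 201 mm. Gate posts 78 mm tall at the front corners, y = +-64 to +-86 mm: gate on the +y post, keeper on the -y post.
- gate_hinge (a point): foot of the gate's upright hinge axis, on the bench, at x = -12, y = +78 mm of the carrier; axes as the carrier's
- gate (a joint): swing of the gate, rad: 0 is square across the front, positive is open (free edge outwards, towards the carrier's -x). Leaf 4 mm thick, 6 to 160 mm out from the hinge, z = 10 to 74 mm. Light; stays where it is left, but from about 0.12 rad to shut a rubber buffer in the keeper's post, 153 mm out from the hinge, pushes it open with 1 to 6 N. It can go a little below 0.
- latch (a joint): tilt of the drop bar on the gate, rad: 0 is level, positive is knob end raised (up to 0.9), -0.08 is its lower stop, where it hangs while the gate is open. It falls by its own weight; about 1 N at the knob lifts it. In the notch it lies level; its steel slides easily on the keeper, which is rigid.
- bar: the steel drop bar on the gate's outer face. Origin on its pivot, 43 mm out from the hinge, z = 60 mm, in the bar's middle plane, which is 14 mm outwards of the leaf's; x square to the leaf, pointing inwards, y along the bar towards the hinge, z up. Bar 8 mm thick, 14 mm tall, reaching to y = -168 mm, past the leaf's free edge.
- knob (a point): mid-height of the upright round black knob on the bar's free end, 16 mm across, 37 mm tall, to be gripped from above. This point is at y = -157, z = +30 mm of the bar; the knob's top is 19 mm above it, the bar's top face 23 mm below it. Open, nothing is near it; with the gate shut the keeper's strike is 26 mm nearer the hinge, middle to middle.
- keeper: keeper bracket on the -y post (origin and axes as the carrier's) with its strike: an upright U of steel, 12 mm thick along y. Notch 12 mm wide, open upwards. Both horns rise 20 mm above the notch bottom, square, flat-topped; the outer one (-x side) is 14 mm thick, the inner 10 mm. Clamped through slots, the strike sits up to 8 mm farther in or out; not measured.
- notch_nominal (a point): bottom middle of the notch if the strike were at the middle of its slots: x = -26, y = -96, z = 53 mm of the carrier, 131 mm from the bar's pivot. The true notch lies up to 8 mm from it along the carrier's x, either way.
- rack_mid (a point): middle (half-way up) of the white rack with red-capped tubes that belongs in the carrier: 190 mm long (x), 110 mm wide, 60 mm tall, 90 mm with its tubes, 0.4 to 0.8 kg, flat end faces. It stands on the carrier's floor in the lane, partly out of the open front, free to slide. Home against the end wall this point is at x = 106 mm of the carrier.
- cap_jar: small white screw-lid jar, 54 mm across, 65 mm tall, on the keeper side of the carrier; origin under its middle; not part of the job
- spare_tube: capped sample tube lying on the bench, 84 mm long, 16 mm thick, outside the gate's swing; origin under its middle; not part of the job
- yellow_rack: yellow tube rack 150 x 68 mm, 90 mm tall with its tubes, at the right; origin under its middle; not part of the job
- tip_box: box of pipette tips 125 x 85 x 68 mm, at the right; origin under its middle; not part of the job
- pipette: black and grey pipette lying on the bench, about 236 mm long, at the left; origin under its middle; not part of the job
- wash_bottle: white wash bottle, 68 mm across, 200 mm tall, at the left; origin under its middle; not part of the job
- block_rack: low white perforated block 85 x 125 x 30 mm, at the left; origin under its middle; not part of the job
Mind the look-alikes: they are no part of the job. What is shaped like the part that bears rack_mid but purple is not meant.

How it is judged (in metres and radians):
At the end, for the whole second after the job is handed in: The rack stands upright within 8 mm of home against the end wall, the gate is shut (joint below 0.072 rad, which with the bar down means the bar is behind the outer horn), the bar lies at the bottom of the notch (latch joint below 0.06 rad), and gate and bar are at rest (x of rack_mid in the frame of carrier above 0.098 m and angle between rack_mid's own z axis and vertical below 0.1 rad and value of joint gate below 0.072 rad and value of joint latch below 0.06 rad and velocity of joint gate between -0.05 and 0.05 rad/s and velocity of joint latch between -0.05 and 0.05 rad/s); the robot touches nothing.
It fails at once if The bar is forced against the keeper with more than 25 N (contact force between bar and keeper above 25 N).
It fails at once if The rack is tipped (angle between rack_mid's own z axis and vertical above 0.3 rad).
It fails at once if Another thing on the bench is moved by more than 3 cm (distance of any of cap_jar, spare_tube, yellow_rack, tip_box, pipette, wash_bottle, block_rack from where it was at the start of the episode above 0.03 m).
It also fails if it takes over 67 s, if anything falls off the work surface, if the arm or the gripper's body presses on something with over 40 N, if the wrist force passes 120 N, or if a joint passes its speed limit or range.

## Robot

A 6-joint arm with a two-finger parallel gripper is mounted at the origin on the work surface. World frame = base frame: x ahead of the robot, y to its left, z up, the work surface at z = 0. Lengths are in mm, angles in rad, forces in N, time in s.
With the tool pointing down it reaches from about 350 to 775 mm from the base axis. Payload 7.3 kg.
Tool frame: the origin (TCP) lies midway between the tips of the shut fingers; the grasp point (between the pads) lies 19 mm behind it; z points along the fingers, y is the line along which they close (so a half turn about z gives the same grasp; the last joint's range is limited). The gripper opens to 92 mm and grips with 3 to 60 N. Pads are 19 mm wide; open, the fingers measure 130 mm over their backs; the gripper's body (75 mm by 190 mm) begins 47 mm behind the grasp point.
Start: joints at [-1.311, 0.342, 1.524, -0, 1.275, -0.146], TCP at [207.269, -482.374, 226.741] pointing down, gripper open.
Joint ranges: [-2.53, 2.53], [-0.77, 2.02], [0.04, 2.7], [-1, 4.14], [0.28, 2.66], [-3.11, 3.11]. Speed limits (rad/s): [2.57, 2.57, 3.14, 3.14, 3.14, 3.14].

## Interface

Orientations are given as [roll, pitch, yaw] about the fixed x, y, z axes, in that order (R = Rz(yaw) Ry(pitch) Rx(roll)).
In Python, from plant import bot gives the robot as it stands.
- The arm moves only by the tool jog_arm, never from a script. Its arguments are lists of equal length, an entry for each row: "dp": the shift along the tool's x, y, z in m, a list of three; "twist": the turn about the tool's z in degrees. A call has 1 to 10 rows; each row shifts and turns the commanded pose from where the row before left it, along the tool's axes as they then stand; what a row does not reach is not made up. A row lasts 1/8 s, in which the tool goes at most 62.5 mm and 10.7 degrees, less where a joint would pass 70% of its speed; a pose out of reach is approached as far as the arm can. A call is refused whole if a number of a shift passes 0.0625 or a number of a turn 10.7, either way. A call with a gripper value outside its range is refused whole. "jaw" is the finger opening in m, from 0 to 0.0918, set as the call begins (left out, the last holds). The fingers move at their own pace and stop on an object; the grip force is fixed at half the most. Time passes only in rows, so rows that do not move let the fingers close. It gives the time, the measured TCP pose, the force, the opening and the grip force at its end, in the units of the state.
- bot.get_obs(): the state, without advancing time (a new reading comes with each control period).
- bot.capture(name): name is "scene" or "side" or "wrist"; returns the picture (400x640x3 uint8, blue, green, red); there is no depth.
- bot.camera_params(name): a dict with "fx", "fy", "cx", "cy" (pixels), "R" (3x3) and "t" (3): a world point X has camera coordinates R X + t. Camera axes: x right, y down, z forward; pixel columns grow to the right and rows downward; lengths in mm; the calibration is good to about 2 mm. A picture is of the moment at which its call begins: read the wrist's pose just before it. camera_params takes no time and is no camera call; for the wrist camera it gives the pose at the moment of the call.
- bot.close_job(): hands the job in; it is judged then, once.
Trained networks look in the newest picture that a camera, given by its name, has taken for a name from the list of things; names that differ only in an ending like _2 or _b are one class to them, and where a whole thing is asked for, a point or a joint stands for the part that bears it (a point fixed in the world has none). Each returns a list of dicts, best first, with "confidence" (0 to 1); they miss things now and then, are a little off and sometimes report something else, mostly with a low value. They report only what shows in the picture. A call takes as long as a camera call. They do not tell look-alikes from the thing itself.
- bot.find_in(camera, label): "bbox" ([centre column, centre row, width, height] in pixels, round what is visible of it).
- bot.masks_of(camera, label): "pixels" (400x640 bool, what is visible of it) and "bbox" ([centre column, centre row, width, height] in pixels, round what is visible of it).
The state is a dict: "time": time; "joint_positions": joint angles; "dq": joint speeds; "tau": joint torques, N m; "tool_pos": TCP position; "tcp_rot": TCP orientation; "contact_force": force on the tool from outside, world axes, zero at the start; "moment": the same for the moment, N m; "grip_width": finger opening in mm; "finger_force": force on a finger pad.
Only numpy, scipy, OpenCV 4.12 (cv2) and the standard library are available. Lean on these libraries where they do the work, as an engineer would, in place of code of your own. Each camera call takes 0.05 s, during which the arm holds its last target. There are 200 camera calls.

## Working session

There is one attempt and no reset: what is moved stays moved. The work goes in short steps, Python scripts to look and compute and a tool call to move; the robot and the scene stay as the last step left them, time stands still between calls to the robot, and variables do not carry over. Pictures are saved under pics/ and viewed, at most 10 in all, crops included, and the job is handed in when it is done.

Besides the shell and the picture viewer there is one more tool, called as name(argument=value, ...), one argument or row to a line, values as JSON. jog_arm: Moves the arm, as the interface text tells. Its arguments: {"type":"object","properties":{"dp":{"type":"array"},"twist":{"type":"array"},"jaw":{"type":"number"}},"required":["dp","twist"]}

```bash
mkdir -p pics; ls; python3 - <<'E'
from plant import bot
import cv2,numpy as np
for c in ["scene","side"]:
    im=bot.capture(c); cv2.imwrite(f"pics/{c}0.png",im)
    p=bot.camera_params(c); print(c,{k:np.round(np.array(v),3).tolist() for k,v in p.items()})
    for l in ["carrier","gate","bar","knob","keeper","rack_mid","cap_jar","spare_tube"]:
        print(l,[(np.round(d["bbox"]).tolist(),round(d["confidence"],2)) for d in bot.find_in(c,l)[:3]])
o=bot.get_obs();print(o)
E
```

```text
pics
scene {'fx': 437.634, 'fy': 437.634, 'cx': 320.23, 'cy': 199.251, 'R': [[-0.784, 0.62, 0.002], [0.46, 0.584, -0.669], [-0.416, -0.524, -0.743]], 't': [419.997, -206.72, 1527.315]}
carrier [([286.0, 235.0, 160.0, 92.0], 0.59)]
gate [([475.0, 271.0, 8.0, 70.0], 0.74), ([333.0, 218.0, 71.0, 51.0], 0.7)]
bar [([339.0, 212.0, 52.0, 43.0], 0.89)]
knob [([343.0, 213.0, 52.0, 43.0], 0.84)]
keeper [([275.0, 195.0, 15.0, 23.0], 0.52)]
rack_mid [([352.0, 158.0, 71.0, 66.0], 0.86), ([263.0, 227.0, 84.0, 64.0], 0.7), ([419.0, 209.0, 65.0, 72.0], 0.65)]
cap_jar [([244.0, 175.0, 19.0, 26.0], 0.71), ([275.0, 194.0, 8.0, 15.0], 0.24)]
spare_tube [([297.0, 174.0, 20.0, 12.0], 0.4)]
side {'fx': 457.216, 'fy': 457.216, 'cx': 320.129, 'cy': 192.376, 'R': [[-0.991, -0.132, -0.002], [-0.072, 0.551, -0.831], [0.111, -0.824, -0.556]], 't': [510.358, 125.811, 1372.934]}
carrier [([274.0, 207.0, 138.0, 50.0], 0.96)]
gate [([307.0, 221.0, 70.0, 24.0], 0.61)]
bar [([316.0, 222.0, 59.0, 21.0], 0.93), ([294.0, 187.0, 12.0, 19.0], 0.53)]
knob [([311.0, 222.0, 59.0, 17.0], 0.73)]
keeper [([275.0, 207.0, 139.0, 
[... 209 characters left out ...]
 13.0], 0.46)]
{'time': 0.9, 'joint_positions': array([-1.31101471e+00,  3.41978117e-01,  1.52406285e+00,  2.38758678e-05,
        1.27541122e+00, -1.45970352e-01]), 'dq': array([ 0.00283691,  0.00016188,  0.00051048, -0.00040666,  0.00199128,
        0.00041617]), 'tau': array([-1.52731263e-03, -4.31129479e+01, -2.44482279e+01,  7.19077047e-02,
        4.82067664e-02,  2.65845125e-05]), 'tool_pos': array([ 207.27290428, -482.38823389,  226.76486603]), 'tcp_rot': array([ 3.14145036e+00, -2.16828877e-06,  4.05745017e-01]), 'contact_force': array([-0.26005216, -0.11056148,  0.33172992]), 'moment': array([0.00147043, 0.07464829, 0.06980086]), 'finger_force': 0.0, 'grip_width': 92.2498561855072}
```

```bash
python3 - <<'E'
import cv2,numpy as np
a=cv2.imread("pics/scene0.png")[120:320,180:500];b=cv2.imread("pics/side0.png")[140:300,190:430]
cv2.imwrite("pics/a.png",cv2.resize(a,(800,500),interpolation=cv2.INTER_CUBIC));cv2.imwrite("pics/b.png",cv2.resize(b,(800,533),interpolation=cv2.INTER_CUBIC))
E
```

```text
(no output)
```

View pics/a.png

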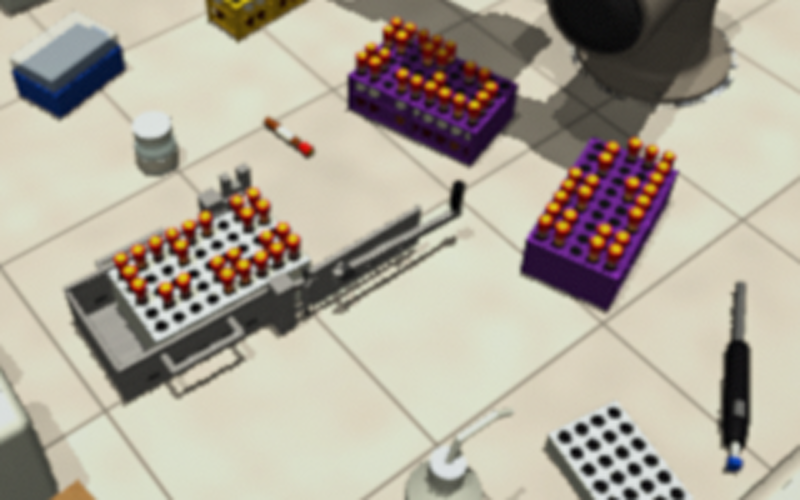

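View pics/b.png

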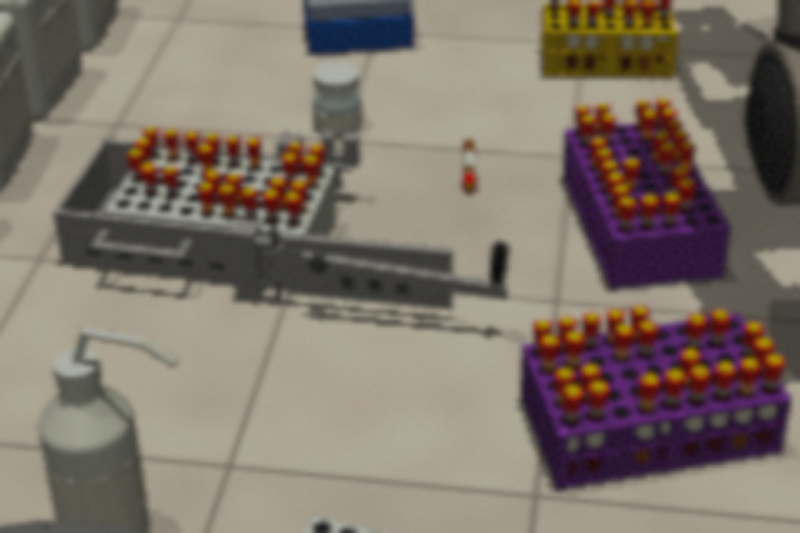

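The scene shows the carrier, with the white rack partly out of its front. The gate is wide open with the knob at about scene px (363,199), and the keeper U is at about (273,192). The purple racks are look-alikes.

I'll fit the carrier pose from both views.

```bash
cat > h.py <<'E'
import numpy as np, cv2
from scipy.optimize import least_squares
def proj(p,X):
    c=np.array(p["R"])@np.asarray(X,float).T+np.array(p["t"])[:,None]
    return np.stack([p["fx"]*c[0]/c[2]+p["cx"],p["fy"]*c[1]/c[2]+p["cy"]],1)
def ray(p,u,z):
    R=np.array(p["R"]);C=-R.T@np.array(p["t"]);d=R.T@np.array([(u[0]-p["cx"])/p["fx"],(u[1]-p["cy"])/p["fy"],1])
    return C+d*(z-C[2])/d[2]
def c2w(q,X):  # carrier->world, q=(x,y,yaw)
    c,s=np.cos(q[2]),np.sin(q[2]);X=np.atleast_2d(X).astype(float)
    return np.stack([q[0]+c*X[:,0]-s*X[:,1],q[1]+s*X[:,0]+c*X[:,1],X[:,2]],1)
def barpt(th,ph,out,up): # point in bar plane -> carrier; out from pivot, up above pivot, in bar frame
    o=43+out*np.cos(ph)-up*np.sin(ph); z=60+out*np.sin(ph)+up*np.cos(ph)
    # leaf dir at th=0: -y ; outward normal -x ; opening swings free edge to -x
    d=np.array([-np.sin(th),-np.cos(th)]); n=np.array([-np.cos(th),np.sin(th)])
    xy=np.array([-12,78])+o*d+14*n
    return [xy[0],xy[1],z]
E
python3 - <<'E'
from plant import bot
from h import *
S=bot.camera_params("scene");D=bot.camera_params("side")
s=lambda x,y:(180+x/2.5,120+y/2.5); d=lambda x,y:(190+x/3.333,140+y/3.333)
def pts(v):
    q=v[:3];th=v[3]
    P=[(S,(205,64,60),s(122,372)),(S,(205,-64,60),s(68,290)),(D,(205,64,60),d(60,212)),(D,(205,-64,60),d(108,143)),
       (S,(205,64,0),s(127,402)),(D,(205,64,0),d(63,262)),
       (S,barpt(th,-.08,157,47),s(459,184)),(D,barpt(th,-.08,157,47),d(500,246)),(S,barpt(th,-.08,157,15),s(456,210)),(D,barpt(th,-.08,157,15),d(498,280)),
       (S,(-33,-96,71),s(233,178))]
    return P
def f(v): return np.concatenate([proj(p,c2w(v[:3],X))[0]-u for p,X,u in pts(v)])
best=min((least_squares(f,[500,0,y,1.3],loss="soft_l1") for y in(-1,0,1)),key=lambda r:r.cost)
v=best.x;print(np.round(v,3),best.cost);print(np.round(f(v).reshape(-1,2),1).tolist())
print("knob",c2w(v[:3],barpt(v[3],-.08,157,30)),"hinge",c2w(v[:3],(-12,78,0)),"notch",c2w(v[:3],(-26,-96,53)))
for c,p in(("scene",S),("side",D)):
    for m in bot.masks_of(c,"rack_mid")[:4]: 
        u=m["bbox"][:2]; w=ray(p,u,50); k=v[2]; dx=w[:2]-v[:2]
        print(c,m["confidence"],np.round(w),"carrier",np.round([np.cos(k)*dx[0]+np.sin(k)*dx[1],-np.sin(k)*dx[0]+np.cos(k)*dx[1]]))
# rack front-face top corners from scene/side
for p,u in((S,s(300,258)),(D,d(335,165)),(D,d(310,232))):
    w=ray(p,u,64);k=v[2];dx=w[:2]-v[:2];print("rack front",np.round([np.cos(k)*dx[0]+np.sin(k)*dx[1],-np.sin(k)*dx[0]+np.cos(k)*dx[1]]))
for l,p in(("cap_jar",S),("spare_tube",S),("wash_bottle",S)):
    print(l,[np.round(ray(p,b["bbox"][:2],20)).tolist() for b in bot.find_in("scene",l)[:1]])
E
```

```text
[655.756 -12.193   6.227   1.539] 11.45266102319863
[[-0.9, -0.5], [-1.3, -0.9], [-2.5, 0.5], [-1.6, -0.8], [0.6, 0.2], [-0.7, 1.1], [0.8, 0.2], [0.4, 0.5], [0.4, -2.3], [-0.2, -0.9], [2.3, -3.0]]
knob [[446.61738579  85.15613084  77.35744424]] hinge [[648.12227222  66.35463034   0.        ]] notch [[ 624.44579277 -106.59456544   53.        ]]
scene 0.85 [337. 200.  50.] carrier [-330.  194.]
scene 0.77 [715. -21.  50.] carrier [60. -5.]
scene 0.65 [337. -89.  50.] carrier [-314.  -94.]
side 0.91 [308. 207.  50.] carrier [-359.  200.]
side 0.79 [324. -91.  50.] carrier [-327.  -98.]
side 0.6 [721. -33.  50.] carrier [ 66. -17.]
rack front [-22.  49.]
rack front [-33. -57.]
rack front [-37.  53.]
cap_jar [[639.0, -258.0, 20.0]]
spare_tube [[504.0, -158.0, 20.0]]
wash_bottle [[673.0, 340.0, 20.0]]
```

jog_arm(
  dp=[
    [0, 0, 0],
    [0, 0, 0],
    [0, 0, 0],
    [0.028, -0.041, 0],
    [0.028, -0.041, 0],
    [0.028, -0.041, 0],
    [0.028, -0.041, 0],
    [0.028, -0.041, 0],
    [0.028, -0.041, 0],
    [0.028, -0.041, 0],
  ],
  twist=[8.8, 8.8, 8.8, 0, 0, 0, 0, 0, 0, 0],
  jaw=0,
)

```text
time: 2.4
tool_pos: [419.6, -205.2, 226.9]
tcp_rot: [3.141, -0.001, -0.055]
contact_force: [0.9, 0.1, -0.2]
grip_width: 0.8
finger_force: 0.0
```

jog_arm(
  dp=[
    [0.028, -0.041, 0],
    [0.028, -0.041, 0],
    [0.028, -0.041, 0],
    [0.028, -0.041, 0],
    [0.028, -0.041, 0],
    [0, 0, 0],
  ],
  twist=[0, 0, 0, 0, 0, 0],
)

```text
time: 3.15
tool_pos: [570.9, -6.9, 226.2]
tcp_rot: [-3.141, -0.0, -0.051]
contact_force: [-0.2, 0.2, 0.3]
grip_width: 0.3
finger_force: 0.0
```

```bash
python3 - <<'E'
from plant import bot
from h import *
p=bot.camera_params("wrist");im=bot.capture("wrist");cv2.imwrite("pics/w1.png",im)
import pickle;pickle.dump(p,open("w1.pkl","wb"))
q=[655.756,-12.193,6.227]
for n,X in dict(notch=(-26,-96,53),hinge=(-12,78,78),sill=(0,0,4),knobtop=barpt(1.539,-.08,157,49),rackfront=(-30,0,64)).items(): print(n,proj(p,c2w(q,X)))
print(-p["R"].T@p["t"],p["R"][2]);o=bot.get_obs();print(o["time"],o["tool_pos"],o["tcp_rot"])
E
```

```text
notch [[418.28279112 125.18511623]]
hinge [[240.06204752 110.36782151]]
sill [[323.98881495  99.16114237]]
knobtop [[242.03124262 311.46590549]]
rackfront [[323.94136332 129.52789771]]
[646.7845399  -11.17419268 384.30307629] [-0.28045914  0.0141852  -0.95976114]
3.2 [569.96759696  -8.48845594 226.15918339] [ 3.14133571e+00  8.45982394e-04 -5.22723145e-02]
```

View pics/w1.png

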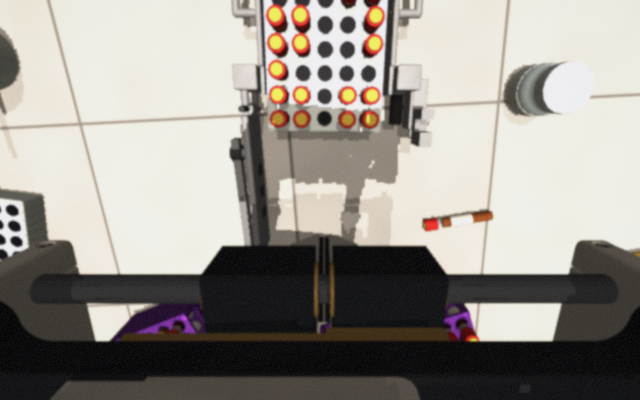

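The wrist picture agrees with the fit to about 5 px. The strike is at about (423,127), the rack front at about (330,130), and the path ahead is clear. Next I lower the fingers and push.

jog_arm(
  dp=[
    [0, 0, 0.044],
    [0, 0, 0.044],
    [0, 0, 0.044],
    [0, 0, 0.044],
    [0.02, 0, 0],
    [0.01, 0, 0],
    [0.008, 0, 0],
    [0.008, 0, 0],
    [0.008, 0, 0],
    [0.008, 0, 0],
  ],
  twist=[0, 0, 0, 0, 0, 0, 0, 0, 0, 0],
)

```text
time: 4.45
tool_pos: [629.8, -12.9, 51.3]
tcp_rot: [3.141, 0.005, -0.055]
contact_force: [-9.2, 0.2, 6.7]
grip_width: 0.3
finger_force: 4.3
```

jog_arm(
  dp=[
    [0.006, 0, 0],
    [0.006, 0, 0],
    [0.004, 0, 0],
    [0.003, 0, 0],
    [0, 0, 0],
  ],
  twist=[0, 0, 0, 0, 0],
)

```text
time: 5.08
tool_pos: [649.2, -13.9, 51.3]
tcp_rot: [3.142, 0.003, -0.055]
contact_force: [-6.2, 0.2, 4.5]
grip_width: 0.3
finger_force: 3.1
```

jog_arm(
  dp=[
    [0.002, 0, 0],
    [0.002, 0, 0],
    [0.002, 0, 0],
    [0, 0, 0],
  ],
  twist=[0, 0, 0, 0],
)

```text
time: 5.58
tool_pos: [655.1, -14.2, 51.3]
tcp_rot: [3.142, 0.004, -0.055]
contact_force: [-6.9, 0.1, 5.4]
grip_width: 0.3
finger_force: 3.4
```

jog_arm(
  dp=[
    [0.0015, 0, 0],
    [0.0015, 0, 0],
    [0, 0, 0],
  ],
  twist=[0, 0, 0],
)

```text
time: 5.95
tool_pos: [657.3, -14.3, 51.3]
tcp_rot: [3.142, 0.005, -0.055]
contact_force: [-9.2, 0.1, 7.5]
grip_width: 0.6
finger_force: 4.9
```

jog_arm(
  dp=[
    [0.0015, 0, 0],
    [0.0015, 0, 0],
    [0, 0, 0],
  ],
  twist=[0, 0, 0],
)

```text
time: 6.32
tool_pos: [657.3, -14.2, 51.3]
tcp_rot: [3.142, 0.012, -0.054]
contact_force: [-20.1, 0.5, 14.9]
grip_width: 0.3
finger_force: 10.4
```

jog_arm(
  dp=[
    [0.001, 0, 0],
    [0.001, 0, 0],
    [0, 0, 0],
  ],
  twist=[0, 0, 0],
)

```text
time: 6.7
tool_pos: [657.3, -14.3, 51.3]
tcp_rot: [3.142, 0.017, -0.054]
contact_force: [-27.7, 0.1, 18.6]
grip_width: 0.8
finger_force: 14.0
```

Home: the force rises at the expected position. I'll back off and look at the keeper up close.

jog_arm(
  dp=[
    [-0.03, 0, 0],
    [-0.03, 0.02, -0.04],
    [-0.02, 0.02, -0.04],
    [-0.02, 0, 0],
    [0, 0, 0],
    [0, 0, 0],
  ],
  twist=[0, 0, 0, 0, 0, 0],
)

```text
time: 7.45
tool_pos: [563.2, -49.2, 130.6]
tcp_rot: [3.141, -0.0, -0.055]
contact_force: [-0.0, 0.6, 0.2]
grip_width: -0.0
finger_force: 0.0
```

```bash
python3 - <<'E'
from plant import bot
from h import *
p=bot.camera_params("wrist");im=bot.capture("wrist")
import pickle;pickle.dump(p,open("w2.pkl","wb"))
q=[655.756,-12.193,6.227]
for n,X in dict(notch=(-26,-96,53),notchtop=(-26,-96,73),hingeposttop=(0,64,78),kposttop=(0,-64,78),rackfront=(11,0,64)).items(): print(n,proj(p,c2w(q,X)))
cv2.imwrite("pics/w2.png",im);o=bot.get_obs();print(o["tool_pos"],o["tcp_rot"])
u=proj(p,c2w(q,(-26,-96,73)))[0].astype(int);x0=max(0,min(u[0]-100,440));y0=max(0,min(u[1]-75,250))
print(x0,y0);cv2.imwrite("pics/w2c.png",cv2.resize(im[y0:y0+150,x0:x0+200],None,fx=4,fy=4,interpolation=cv2.INTER_CUBIC))
E
```

```text
notch [[397.55913308 124.15786964]]
notchtop [[404.33182363 125.67708413]]
hingeposttop [[153.16892388  83.3454584 ]]
kposttop [[358.08633954  83.43119015]]
rackfront [[259.02082217  67.15317865]]
[563.22783712 -49.10638253 130.36905351] [ 3.14155999e+00  4.78456118e-06 -5.45879011e-02]
304 50
```

View pics/w2c.png

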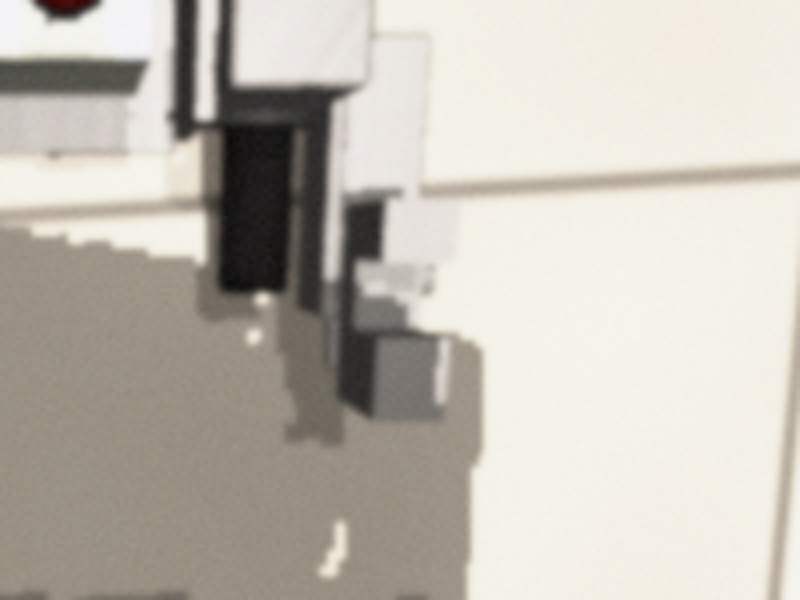

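The crop shows the horn tops clearly: inner at crop rows 195–262, outer at rows 335–418. The gap centre is at about wrist px (407.8,124.6), so the notch is within about 1 mm of nominal. Next I look at the knob.

jog_arm(
  dp=[
    [-0.039, -0.02, -0.014],
    [-0.039, -0.02, -0.014],
    [-0.039, -0.02, -0.014],
    [-0.039, -0.02, -0.014],
    [-0.039, -0.02, -0.014],
    [0, 0, 0],
    [0, 0, 0],
  ],
  twist=[0, 0, 0, 0, 0, 0, 0],
  jaw=0.05,
)

```text
time: 8.38
tool_pos: [374.5, 61.3, 200.7]
tcp_rot: [3.141, -0.001, -0.054]
contact_force: [-0.5, -0.2, 0.4]
grip_width: 50.2
finger_force: 0.0
```

```bash
python3 - <<'E'
from plant import bot
from h import *
import pickle
p2=pickle.load(open("w2.pkl","rb"));q=[655.756,-12.193,6.227]
print("notch w",ray(p2,(407.8,124.6),73),"nom",c2w(q,(-26,-96,53)))
p=bot.camera_params("wrist");im=bot.capture("wrist");pickle.dump(p,open("w3.pkl","wb"))
for n,X in dict(knobtop=barpt(1.539,-.08,157,49),knobbot=barpt(1.539,-.08,157,12),hinge=(-12,78,78)).items(): print(n,proj(p,c2w(q,X)))
o=bot.get_obs();print(o["tool_pos"],o["tcp_rot"])
print([(b["bbox"],b["confidence"]) for b in bot.find_in("wrist","knob")[:2]])
cv2.imwrite("pics/w3.png",im)
E
```

```text
notch w [ 624.97506525 -108.86576828   73.        ] nom [[ 624.40607536 -106.58146447   53.        ]]
knobtop [[288.21997512 116.21877307]]
knobbot [[292.31888756 111.80883108]]
hinge [[ 293.04327684 -196.27982658]]
[374.47558626  61.09476941 200.46504884] [ 3.14135649e+00 -1.88245319e-04 -5.49309630e-02]
[([294.2, 62.9, 21.2, 125.7], 0.65)]
```

View pics/w3.png

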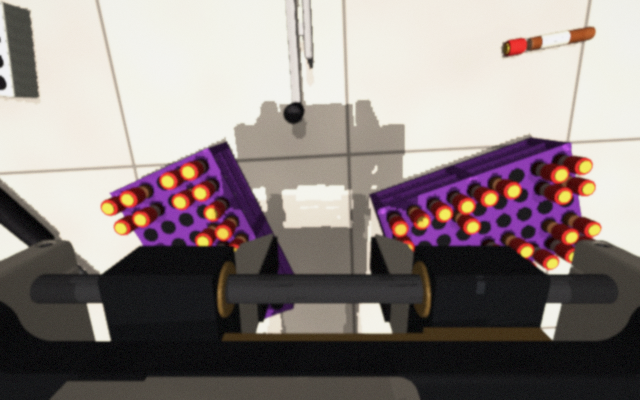

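```bash
python3 - <<'E'
from h import *
import pickle
p=pickle.load(open("w3.pkl","rb"));q=np.array([655.756,-12.193,6.227-2*np.pi])
k=ray(p,(293.5,113),96);print("knob top",k)
for u in((225,145),(270,235),(373,195),(530,138)):print(u,np.round(ray(p,u,60)))
print("bar near", ray(p,(293.5,40),50))
H=c2w(q,(-12,78,0))[0]
r=np.hypot(*(k-H)[:2]);print("r meas",r)
for dph in (-.08,):
    t=least_squares(lambda t:(c2w(q,barpt(t[0],dph,157,49))[0]-k)[:2],[1.5]);print("theta",t.x,t.fun)
th=t.x[0]
for T in (th,1.25,1,.75,.5,.25,.12,.04,0):
    for ph in(-.08,0,.25,.27): 
        w=c2w(q,barpt(T,ph,157,34))[0]; print(round(T,2),ph,np.round(w,1),"yaw",round(q[2]+(1.5708-T) if 0 else q[2]-T+np.pi/2,3),end=" | ")
    print()
E
```

```text
knob top [447.38252652  80.91976473  96.        ]
(225, 145) [422. 150.  60.]
(270, 235) [329. 118.  60.]
(373, 195) [366.  13.  60.]
(530, 138) [ 413. -133.   60.]
bar near [508.92937892  80.01715436  50.        ]
r meas 201.29995324447177
theta [1.51829707] [-2.58814368  0.18771726]
1.52 -0.08 [446.   81.1  81.3] yaw -0.004 | 1.52 0 [448.2  81.1  94. ] yaw -0.004 | 1.52 0.25 [461.5  81.  131.8] yaw -0.004 | 1.52 0.27 [463.   81.  134.6] yaw -0.004 | 
1.25 -0.08 [449.3  27.   81.3] yaw 0.265 | 1.25 0 [451.5  27.6  94. ] yaw 0.265 | 1.25 0.25 [464.3  31.  131.8] yaw 0.265 | 1.25 0.27 [465.7  31.4 134.6] yaw 0.265 | 
1 -0.08 [465.2 -21.   81.3] yaw 0.515 | 1 0 [467.2 -19.9  94. ] yaw 0.515 | 1 0.25 [478.7 -13.4 131.8] yaw 0.515 | 1 0.27 [480.  -12.6 134.6] yaw 0.515 | 
0.75 -0.08 [492.5 -63.5  81.3] yaw 0.765 | 0.75 0 [494.1 -62.   94. ] yaw 0.765 | 0.75 0.25 [503.7 -52.8 131.8] yaw 0.765 | 0.75 0.27 [504.8 -51.8 134.6] yaw 0.765 | 
0.5 -0.08 [529.5 -98.   81.3] yaw 1.015 | 0.5 0 [530.7 -96.1  94. ] yaw 1.015 | 0.5 0.25 [537.7 -84.8 131.8] yaw 1.015 | 0.5 0.27 [538.5 -83.6 134.6] yaw 1.015 | 
0.25 -0.08 [ 573.9 -122.2   81.3] yaw 1.265 | 0.25 0 [ 574.5 -120.1   94. ] yaw 1.265 | 0.25 0.25 [ 578.5 -107.4  131.8] yaw 1.265 | 0.25 0.27 [ 579.  -106.   134.6] yaw 1.265 | 
0.12 -0.08 [ 598.9 -130.3   81.3] yaw 1.395 | 0.12 0 [ 599.3 -128.1   94. ] yaw 1.395 | 0.12 0.25 [ 601.6 -115.   131.8] yaw 1.395 | 0.12 0.27 [ 601.9 -113.6  134.6] yaw 1.395 | 
0.04 -0.08 [ 614.8 -133.6   81.3] yaw 1.475 | 0.04 0 [ 615.  -131.4   94. ] yaw 1.475 | 0.04 0.25 [ 616.3 -118.1  131.8] yaw 1.475 | 0.04 0.27 [ 616.4 -116.7  134.6] yaw 1.475 | 
0 -0.08 [ 622.8 -134.8   81.3] yaw 1.515 | 0 0 [ 622.9 -132.5   94. ] yaw 1.515 | 0 0.25 [ 623.7 -119.3  131.8] yaw 1.515 | 0 0.27 [ 623.8 -117.8  134.6] yaw 1.515 |
```

jog_arm(
  dp=[
    [0, 0, 0],
    [0.0365, -0.01, 0],
    [0.0365, -0.01, 0],
    [0, 0, 0.05],
    [0, 0, 0.04],
    [0, 0, 0.03],
    [0, 0, 0.0175],
    [0, 0, 0],
  ],
  twist=[-2.9, 0, 0, 0, 0, 0, 0, 0],
)

```text
time: 9.48
tool_pos: [446.0, 80.5, 61.4]
tcp_rot: [3.141, 0.004, -0.005]
contact_force: [-0.0, 0.5, 0.1]
grip_width: 50.3
finger_force: 0.0
```

jog_arm(
  dp=[
    [0, 0, 0],
    [0, 0, 0],
    [0, 0, 0],
    [0, 0, 0],
    [0, 0, 0],
  ],
  twist=[0, 0, 0, 0, 0],
  jaw=0.008,
)

```text
time: 10.1
tool_pos: [446.7, 81.0, 63.5]
tcp_rot: [3.142, -0.001, -0.004]
contact_force: [0.4, 0.9, 2.1]
grip_width: 15.3
finger_force: 30.0
```

The knob is gripped. Next I lift the bar along its arc.

jog_arm(
  dp=[
    [0.0015, 0, -0.01],
    [0.0025, 0, -0.01],
    [0.003, 0, -0.01],
    [0.0035, 0, -0.01],
    [0.0045, 0, -0.01],
    [0, 0, 0],
  ],
  twist=[0, 0, 0, 0, 0, 0],
)

```text
time: 10.85
tool_pos: [461.7, 81.0, 113.9]
tcp_rot: [-3.142, -0.001, -0.004]
contact_force: [0.9, -0.1, -2.9]
grip_width: 15.3
finger_force: 30.0
```

```bash
cat >plan.py <<'E'
from h import *
from plant import bot
import sys
q=np.array([655.756,-12.193,6.227-2*np.pi])
def plan(Ts,ph,up=34,off=(0,0)):
    o=bot.get_obs();p=o["tool_pos"][:2].copy();y=o["tcp_rot"][2]
    print(o["time"],np.round(o["tool_pos"],1),round(y,3),np.round(o["contact_force"],1),round(o["grip_width"],1))
    for T in Ts:
        w=c2w(q,barpt(T,ph,157,up))[0][:2]+off;d=w-p
        tx=round((d@[np.cos(y),np.sin(y)])/1000,4);ty=round((d@[np.sin(y),-np.cos(y)])/1000,4)
        yn=q[2]-T+np.pi/2;tw=round(-np.degrees(yn-y),1)
        p=p+1000*(tx*np.array([np.cos(y),np.sin(y)])+ty*np.array([np.sin(y),-np.cos(y)]));y-=np.radians(tw)
        print([tx,ty,0],tw)
E
python3 - <<'E'
from plan import *
plan(np.arange(1.45,.52,-.1),.25)
E
```

```text
10.85 [461.7  81.  113.9] -0.004 [ 0.9 -0.1 -2.9] 15.3
[np.float64(-0.0007), np.float64(0.0127), 0] -4.0
[np.float64(-0.0005), np.float64(0.0187), 0] -5.7
[np.float64(-0.0005), np.float64(0.0187), 0] -5.7
[np.float64(-0.0005), np.float64(0.0187), 0] -5.7
[np.float64(-0.0004), np.float64(0.0187), 0] -5.8
[np.float64(-0.0005), np.float64(0.0187), 0] -5.7
[np.float64(-0.0005), np.float64(0.0187), 0] -5.7
[np.float64(-0.0004), np.float64(0.0188), 0] -5.8
[np.float64(-0.0005), np.float64(0.0187), 0] -5.7
[np.float64(-0.0004), np.float64(0.0187), 0] -5.7
```

jog_arm(
  dp=[
    [-0.0005, 0.013, 0],
    [-0.0005, 0.0187, 0],
    [-0.0005, 0.0187, 0],
    [-0.0005, 0.0187, 0],
    [-0.0005, 0.0187, 0],
    [-0.0005, 0.0187, 0],
    [-0.0005, 0.0187, 0],
    [-0.0005, 0.0187, 0],
    [-0.0005, 0.0187, 0],
    [-0.0005, 0.0187, 0],
  ],
  twist=[-4, -5.7, -5.7, -5.7, -5.7, -5.7, -5.7, -5.7, -5.7, -5.7],
)

```text
time: 12.1
tool_pos: [529.1, -80.8, 113.1]
tcp_rot: [-3.14, 0.002, 0.964]
contact_force: [-1.2, -2.1, -0.8]
grip_width: 15.5
finger_force: 30.0
```

```bash
python3 - <<'E'
from plan import *
plan([.45,.35,.25,.2],.25)
E
```

```text
12.1 [529.1 -80.8 113.1] 0.964 [-1.2 -2.1 -0.8] 15.5
[np.float64(0.0016), np.float64(0.0188), 0] -5.8
[np.float64(-0.0005), np.float64(0.0187), 0] -5.7
[np.float64(-0.0004), np.float64(0.0187), 0] -5.7
[np.float64(-0.0005), np.float64(0.0093), 0] -2.9
```

jog_arm(
  dp=[
    [-0.0005, 0.0187, 0],
    [-0.0005, 0.0187, 0],
    [-0.0005, 0.0187, 0],
    [-0.0005, 0.009, 0],
    [0, 0, 0],
    [0, 0, 0],
  ],
  twist=[-5.7, -5.7, -5.7, -2.9, 0, 0],
)

```text
time: 12.85
tool_pos: [586.0, -113.1, 113.4]
tcp_rot: [3.141, 0.002, 1.31]
contact_force: [-0.9, -5.1, 1.2]
grip_width: 15.3
finger_force: 30.0
```

```bash
python3 - <<'E'
from plan import *
plan([.15,.1,.06,.03,0.0],.25)
p=bot.camera_params("wrist");im=bot.capture("wrist");cv2.imwrite("pics/w4.png",im)
E
```

```text
12.85 [ 586.  -113.1  113.4] 1.31 [-0.9 -5.1  1.2] 15.3
[np.float64(0.0022), np.float64(0.01), 0] -3.1
[np.float64(-0.0005), np.float64(0.0093), 0] -2.9
[np.float64(-0.0004), np.float64(0.0075), 0] -2.3
[np.float64(-0.0003), np.float64(0.0056), 0] -1.7
[np.float64(-0.0004), np.float64(0.0056), 0] -1.7
```

View pics/w4.png

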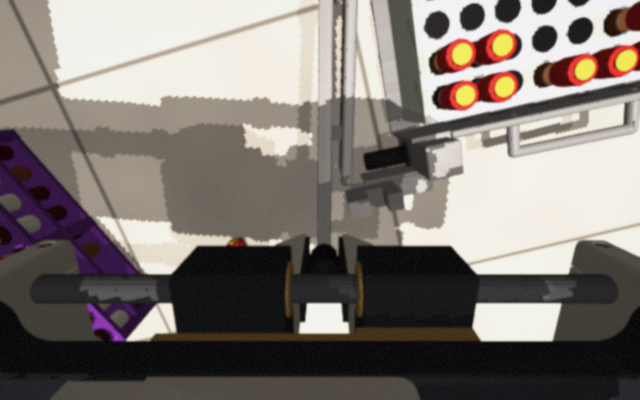

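The knob is held and the bar raised. The strike is ahead at about (385,190) and clear of the bar. I'll continue until it is over the notch.

jog_arm(
  dp=[
    [0.001, 0.0098, 0],
    [-0.0005, 0.0093, 0],
    [-0.0005, 0.0075, 0],
    [-0.0005, 0.0056, 0],
    [-0.0005, 0.0056, 0],
    [0, 0, 0],
    [0, 0, 0],
  ],
  twist=[-3.1, -2.9, -2.3, -1.7, -1.7, 0, 0],
)

```text
time: 13.78
tool_pos: [622.7, -121.9, 113.7]
tcp_rot: [-3.141, 0.004, 1.514]
contact_force: [-3.0, -9.8, 1.9]
grip_width: 15.5
finger_force: 30.0
```

```bash
python3 - <<'E'
from plan import *
plan([0.0,-.003],.25)
p=bot.camera_params("wrist");im=bot.capture("wrist");cv2.imwrite("pics/w5.png",im)
u=[proj(p,c2w(q,(-26,-96,73)))[0],proj(p,[(625,-108.9,73)])[0]];print(u)
im=im[100:260,220:440];cv2.imwrite("pics/w5.png",cv2.resize(im,None,fx=3.6,fy=3.6,interpolation=cv2.INTER_CUBIC))
E
```

```text
13.775 [ 622.7 -121.9  113.7] 1.514 [-3.  -9.8  1.9] 15.5
[np.float64(0.0027), np.float64(0.0008), 0] -0.1
[np.float64(-0.0), np.float64(0.0006), 0] -0.1
[array([324.71072527, 202.45942573]), array([325.81735775, 205.78370849])]
```

View pics/w5.png

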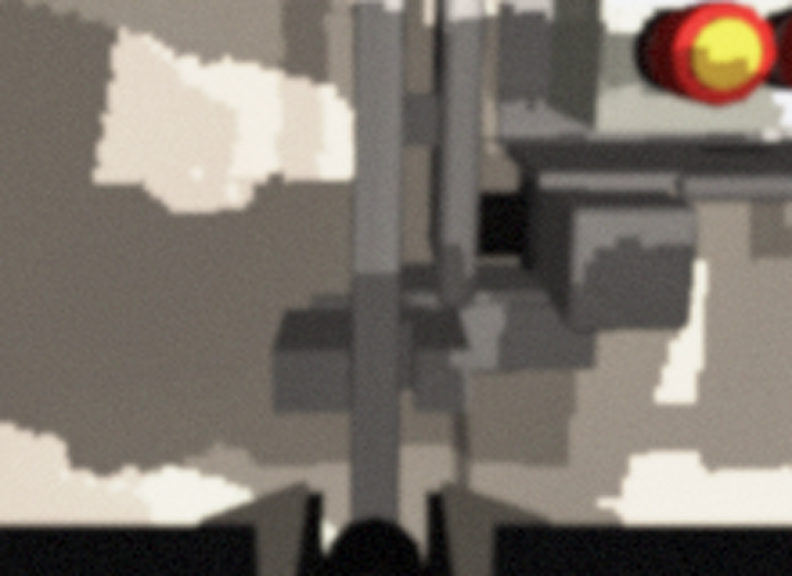

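The crop shows the horns at cols 275–348 and 410–465, so the notch centre is at about 381. The bar is at about 374 after the parallax correction, which puts it about 1.5 mm too far out. I'll shift it in and lower to just above the horns.

jog_arm(
  dp=[
    [0.002, 0.0015, 0],
    [0, 0, 0],
    [-0.002, 0, 0.004],
    [-0.002, 0, 0.004],
    [-0.002, 0, 0.004],
    [0, 0, 0],
    [0, 0, 0],
  ],
  twist=[0, 0, 0, 0, 0, 0, 0],
)

```text
time: 14.7
tool_pos: [624.1, -126.3, 102.2]
tcp_rot: [-3.142, 0.004, 1.513]
contact_force: [-3.8, -11.1, 5.8]
grip_width: 15.5
finger_force: 30.0
```

```bash
python3 - <<'E'
from plan import *
plan([0.0],.16)
p=bot.camera_params("wrist");im=bot.capture("wrist")
print(proj(p,[(625,-108.9,73)])[0])
im=im[120:240,240:400];cv2.imwrite("pics/w6.png",cv2.resize(im,None,fx=5,fy=5,interpolation=cv2.INTER_CUBIC))
E
```

```text
14.7 [ 624.1 -126.3  102.2] 1.513 [ -3.8 -11.1   5.8] 15.5
[np.float64(0.0011), np.float64(-0.0008), 0] -0.1
[323.30553206 204.80925342]
```

View pics/w6.png

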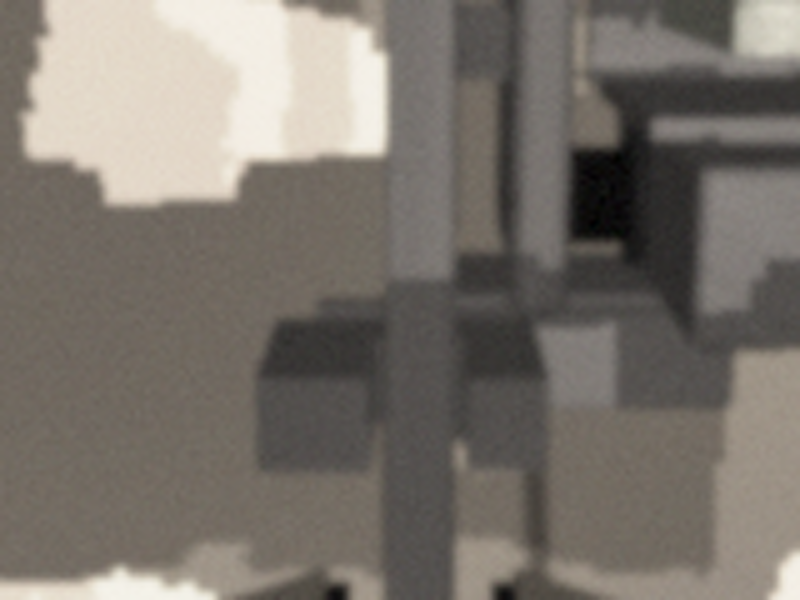

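The bar is centred at col 420, and the gap spans 372–468. I'll lower gently into the notch.

jog_arm(
  dp=[
    [0.001, 0, 0.002],
    [0, 0, 0.002],
    [0, 0, 0],
  ],
  twist=[0, 0, 0],
)

```text
time: 15.12
tool_pos: [624.4, -127.0, 98.7]
tcp_rot: [3.14, 0.007, 1.513]
contact_force: [-5.3, -15.4, 7.3]
grip_width: 15.5
finger_force: 30.0
```

jog_arm(
  dp=[
    [0, 0, 0.002],
    [-0.001, 0, 0.002],
    [0, 0, 0],
  ],
  twist=[0, 0, 0],
)

```text
time: 15.5
tool_pos: [624.3, -127.8, 94.6]
tcp_rot: [3.141, 0.006, 1.513]
contact_force: [-5.0, -14.4, 6.2]
grip_width: 15.3
finger_force: 30.0
```

jog_arm(
  dp=[
    [-0.002, 0, 0],
    [-0.002, 0, 0.002],
    [-0.001, 0, 0.002],
    [0, 0, 0],
  ],
  twist=[0, 0, 0, 0],
)

```text
time: 16.0
tool_pos: [623.6, -129.4, 89.3]
tcp_rot: [-3.14, 0.001, 1.514]
contact_force: [-3.2, -5.1, 2.5]
grip_width: 15.1
finger_force: 30.0
```

jog_arm(
  dp=[
    [-0.001, 0, 0.002],
    [-0.001, 0, 0.002],
    [0, 0, 0],
  ],
  twist=[0, 0, 0],
)

```text
time: 16.38
tool_pos: [623.8, -130.7, 85.0]
tcp_rot: [-3.141, 0.0, 1.514]
contact_force: [-4.9, -4.3, 2.8]
grip_width: 15.1
finger_force: 30.0
```

The bar is well inside the notch with no contact force. I'll release so it drops.

jog_arm(
  dp=[
    [0, 0, 0],
    [0, 0, 0],
    [0, 0, 0],
    [0, 0, 0],
  ],
  twist=[0, 0, 0, 0],
  jaw=0.035,
)

```text
time: 16.88
tool_pos: [624.5, -130.0, 85.2]
tcp_rot: [3.141, -0.0, 1.514]
contact_force: [0.1, 0.5, -0.6]
grip_width: 35.0
finger_force: 0.0
```

jog_arm(
  dp=[
    [0, 0, -0.02],
    [0, 0, -0.04],
    [0, 0, -0.05],
    [-0.05, 0, -0.03],
    [-0.05, 0, 0],
    [0, 0, 0],
    [0, 0, 0],
  ],
  twist=[0, 0, 0, 0, 0, 0, 0],
)

```text
time: 17.75
tool_pos: [618.5, -229.7, 224.8]
tcp_rot: [-3.141, -0.001, 1.514]
contact_force: [0.4, -0.3, -0.5]
grip_width: 35.1
finger_force: 0.0
```

```bash
python3 - <<'E'
from plan import *
p=bot.camera_params("wrist");im=bot.capture("wrist");sc=bot.capture("side")
print(bot.get_obs()["tool_pos"])
for ph in (0,.06,.12):
  w=c2w(q,barpt(0,ph,157,49));print(ph,proj(p,w),proj(bot.camera_params("side"),w))
a=cv2.resize(im,(800,500));u=proj(bot.camera_params("side"),w)[0].astype(int)
cv2.imwrite("pics/w7.png",a)
c=cv2.resize(sc[u[1]-30:u[1]+30,u[0]-40:u[0]+40],(800,600),interpolation=cv2.INTER_CUBIC);cv2.imwrite("pics/s7.png",c);print(u)
E
```

```text
[ 618.69825376 -228.80301199  224.97370005]
0 [[322.25923498  79.2823037 ]] [[292.59718838 167.02353058]]
0.06 [[322.17815705  73.84030144]] [[292.25978337 165.04214257]]
0.12 [[322.08958082  67.18255531]] [[291.88029325 163.18091823]]
[291 163]
```

View pics/w7.png

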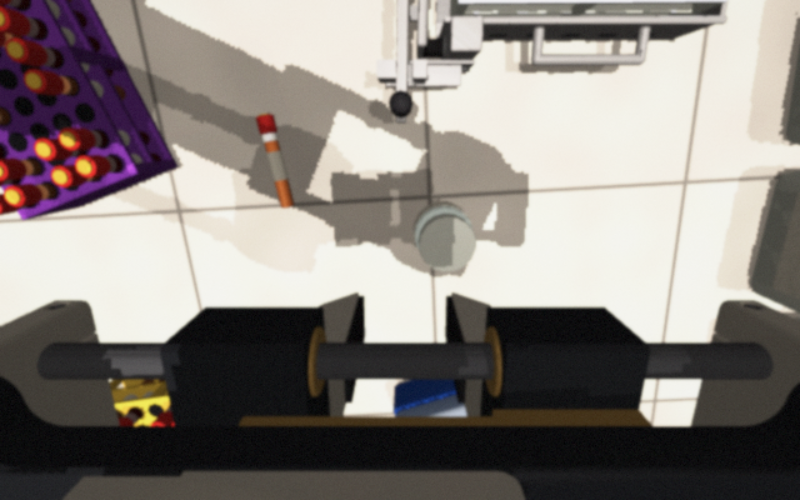

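View pics/s7.png

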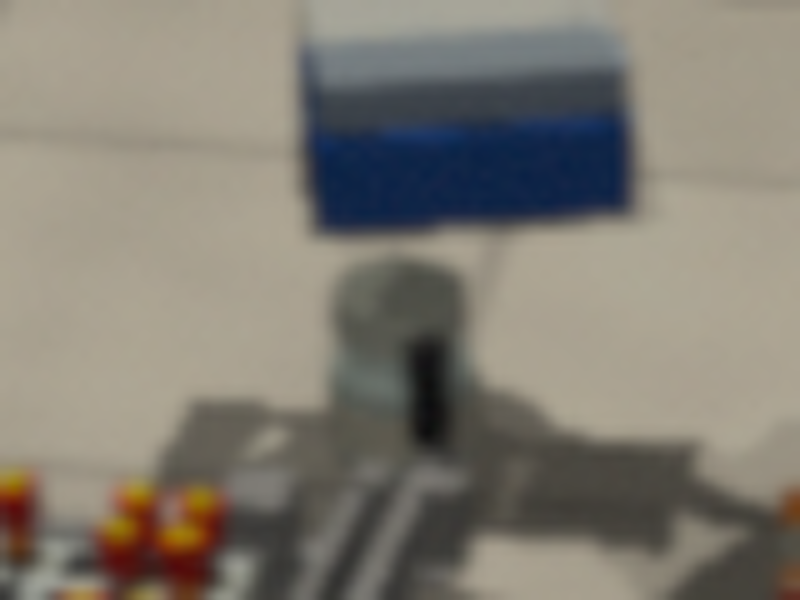

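In the wrist view the knob is at (320,81), and in the side view its top is at row 167. Both match a level bar in the notch with the gate shut, so I'm handing in.

```bash
python3 -c "
from plant import bot
print(bot.close_job())"
```

```text
the job is handed in; nothing more can be done
None
```

The job is handed in (no verdict came back): the rack was pushed home against the end wall, the gate is shut, and the bar lies level in the keeper's notch by both camera views, with the robot clear at about 18 s.

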